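Snap a bearing cap into its housing with a hand pusher

TASK

The bearing housing bolted to the bench is missing its cap. Set the smaller of the two grey caps, boss up, level in the housing's mouth and let go of it; then take the hand pusher and press the cap straight down with it (not with the fingers) past the clips and on until the spring under it is flat on the bearing, bearing on it there for a moment with about 20 N and never more than 30 N. Stand the pusher upright on the bench again, clear of the housing, and leave everything else where it is.

Things in the scene. Friction and masses are not known exactly. Their poses are not given: they have to be found in the camera images.
- housing: Round aluminium flange bearing housing, fixed to the bench: flange 100 mm diameter, 7 mm high; barrel of 78 mm diameter up to 46 mm, round recess open at the top. Origin: on its axis at the bench surface, z up. In the recess, under a soft ring spring (2 to 11 N), lies a bearing whose rigid top is 8 to 16 mm above the origin; the depth differs from unit to unit and must be felt.
- mouth (a point): Centre of the housing's rim, 46 mm above its origin. The mouth narrows from 63 mm diameter here to 52.8 mm at 4 mm below. A cap set in the mouth rests on the clips, its boss top 5 to 10 mm above this point. Pressed down flat on the bearing, the boss top is 4.5 to 12.5 mm below this point; let go, the spring lifts the cap against the hooks (boss top about 3.5 mm below).
- clip0 (a joint): Spring clip on the housing's +x side, yielding outward: 0 at rest, grows to about 0.0035 m as the cap passes. Each clip slopes inward to a hook 29 mm above the housing's origin; hooks leave 43 mm free. The push needed grows to roughly 8 to 15 N until the clips snap over the cap's edge, drops to 3 to 11 N on the spring, and rises sharply past 15 N on the bearing.
- clip1 (a joint): Spring clip on the housing's +y side, yielding outward: 0 at rest, grows to about 0.0035 m as the cap passes.
- clip2 (a joint): Spring clip on the housing's -x side, yielding outward: 0 at rest, grows to about 0.0035 m as the cap passes.
- clip3 (a joint): Spring clip on the housing's -y side, yielding outward: 0 at rest, grows to about 0.0035 m as the cap passes.
- cap: The smaller grey plastic cap, loose, the one that fits: disc of 50 mm diameter (side tapers to 43 mm at the underside), 11.5 mm thick, with a round boss of 24 mm diameter, 14 mm high and slightly domed, on top to hold it by; 25.5 mm high in all, 0.045 to 0.085 kg. Origin: centre of the underside, z up through the boss. Starts flat on the bench, boss up, left or right of the housing.
- wide_cap: A like grey cap of 66 mm diameter that is too wide for this housing; same boss and heights, same origin. To be left alone.
- pusher: Hand pusher, loose, standing upright on the bench to the right of the housing: flat round aluminium foot of 34 mm diameter (12 mm high), straight round wooden grip of 26 mm diameter from 18 to 62 mm up, rounded knob of 32 mm diameter on top, 80 mm high in all, 0.11 to 0.22 kg. Origin: centre of the foot's underside, z up along the grip.
- grease_tin: Flat blue and white tin, 69 mm diameter, 27 mm high, loose bystander. Origin: centre of the underside. To its left stands the monitor (fixed): foot and screen fill about x 0.50 to 0.75, y 0.20 to 0.50 m and more, high up; pass in front of it, x below 0.35 m.
- tape_roll: Small roll of pale tape, 60 mm diameter, 19 mm high, loose bystander near the front edge. Origin: centre of the underside.
- hex_key: Dark L-shaped hex key, 87 mm long, 6 mm high, loose bystander near the front edge. Origin: centre of its outline, at the bench.
- o_ring: Black rubber ring, 44 mm diameter, 8 mm high, loose bystander beyond the housing. Origin: centre, at the bench.
There are look-alikes about, which are no part of the job. Leave any purple or turquoise look-alike of the pusher alone. Leave any red look-alike of the cap alone.

How it is judged:
By the outcome, as a careful person would: the job done as asked, in the order asked, and still so for the second after the job is handed in, with the robot touching nothing.
It also fails if it takes over 67 s, if anything falls off the work surface, if the arm or the gripper's body presses on something with over 40 N, if the wrist force passes 120 N, or if a joint passes its speed limit or range.

ROBOT

A 6-joint arm with a two-finger parallel gripper is mounted at the origin on a cart in front of the work surface, level with it; the furniture and walls round the work are solid. World frame = base frame: x ahead of the robot, y to its left, z up, the work surface at z = 0. Lengths are in m, angles in rad, forces in N, time in s.
With the tool pointing down it reaches from about 0.25 to 0.775 m from the base axis. Payload 4 kg.
Tool frame: the origin (TCP) lies midway between the tips of the shut fingers; the grasp point (between the pads) lies 19 mm behind it; z points along the fingers, y is the direction in which the jaws open and shut (so a half turn about z gives the same grasp; the last joint's range is limited). The gripper opens to 94 mm and grips with 3 to 60 N. Pads are 16 mm wide; open, the fingers measure 119 mm over their backs; the gripper's body (75 mm by 177 mm) begins 78 mm behind the grasp point.
Start: joints at [1.058, 0.087, 1.371, -0, 1.684, -0.103], TCP at [0.219, 0.504, 0.206] pointing down, gripper open.
Joint ranges: [-3.1, 3.1], [-0.76, 2.03], [0.27, 2.55], [-1.08, 4.22], [0.17, 2.65], [-2.57, 2.57]. Speed limits (rad/s): [2.79, 2.79, 3.14, 3.14, 3.14, 3.14].

INTERFACE

Orientations are given as [roll, pitch, yaw] about the fixed x, y, z axes, in that order (R = Rz(yaw) Ry(pitch) Rx(roll)).
In Python, from bench import robot, cams gives the robot as it stands.
- The arm moves only by the tool step_arm, never from a script. Its argument "plan" is a list that holds one entry, the list of rows, each a list of 5 numbers: the shift along the world's x, y, z in mm, then the turn about the world's z in rad, then the opening in per cent of the stroke, from 0 (shut) to 100 (fully open). In form: [[[tx, ty, tz, turn, fingers], ...]]. A call has 1 to 8 rows; each row is the pose to reach, as a shift and turn from the pose commanded when the call began; what a row does not reach only later rows make up. A row lasts 1/12 s, in which the tool goes at most 41.7 mm and 7.16 degrees, less where a joint would pass 70% of its speed; a pose out of reach is approached as far as the arm can. A call with a gripper value outside its range is refused whole. The fingers move at their own pace and stop on an object; the grip force is fixed at half the most. Time passes only in rows, so rows that repeat a pose let the fingers close. It gives the time, the measured TCP pose, the force and the opening at its end, in the units of the state.
- robot.get_obs(): the state, without advancing time (a new reading comes with each control period).
- cams.snapshot(name): name is "scene" or "top" or "wrist"; returns a dict with "frame" (400x640x3 uint8, red, green, blue), "camera_matrix" (3x3 intrinsics, pixels), "origin" and "attitude" of the camera in the world; the wrist camera has in their place "T_tool_cam" (4x4, takes a point from camera to tool coordinates, whose origin is the TCP and whose axes are the flange's). Camera axes: x right, y down, z forward; pixel columns grow to the right and rows downward; lengths in m; the calibration is good to about 2 mm. The wrist camera is an equidistant fisheye: a pixel r from the principal point sees the ray r / f radians off the axis. A picture is of the moment at which its call begins: read the wrist's pose just before it. There is no depth.
- robot.close_job(): hands the job in, once; it reports no verdict.
The state is a dict: "time": time; "joint_positions": joint angles; "qvel": joint speeds; "joint_torque": joint torques, N m; "tool_pos": TCP position; "ee_rot": TCP orientation; "wrist_force": force on the tool from outside, world axes, zero at the start; "wrist_torque": the same for the moment, N m; "width": finger opening in m.
Only numpy, scipy, OpenCV 4.12 (cv2) and the standard library are available. Lean on these libraries where they do the work, as an engineer would, in place of code of your own. Each camera call takes 0.05 s, during which the arm holds its last target. There are 200 camera calls.

## Working session

There is one attempt and no reset: what is moved stays moved. The work goes in short steps, Python scripts to look and compute and a tool call to move; the robot and the scene stay as the last step left them, time stands still between calls to the robot, and variables do not carry over. Pictures are saved under pics/ and viewed, about 8 in all and at most 12, crops included, and the job is handed in when it is done.

Besides the shell and the picture viewer there is one more tool, called after "Request:" as name(argument=value, ...) on one line, values as JSON. step_arm: Moves the arm, as the interface text tells. Its arguments: {"type":"object","properties":{"plan":{"type":"array"}},"required":["plan"]}

```bash
mkdir -p pics
cat > h.py <<'E'
import numpy as np,cv2
from scipy.spatial.transform import Rotation as R
from bench import robot,cams
def snap(n,f):
    s=cams.snapshot(n); cv2.imwrite('pics/'+f+'.png',s['frame'][:,:,::-1]); np.save('pics/'+f+'.npy',s,allow_pickle=True); return s
def load(f): return np.load('pics/'+f+'.npy',allow_pickle=True).item()
def rot(a):
    a=np.array(a,float)
    return a if a.shape==(3,3) else (R.from_euler('xyz',a).as_matrix() if a.size==3 else R.from_quat(a).as_matrix())
def onplane(s,u,v,z):
    K=np.array(s['camera_matrix']);d=rot(s['attitude'])@np.linalg.solve(K,[u,v,1.]);o=np.array(s['origin'])
    return o+d*(z-o[2])/d[2]
E
python3 - <<'E'
from h import *
for n in('scene','top'):
    s=snap(n,n+'0');print(n,s['camera_matrix'],s['origin'],s['attitude'])
print(robot.get_obs())
a=cv2.imread('pics/top0.png');b=cv2.imread('pics/scene0.png')
E
```

```text
scene [[486.21810391   0.         326.03852789]
 [  0.         486.21810391 196.328259  ]
 [  0.           0.           1.        ]] [0.53834453 0.49859804 0.86652485] [-2.52763574  0.00966261 -3.09798845]
top [[468.9403892    0.         316.56956439]
 [  0.         468.9403892  206.26489672]
 [  0.           0.           1.        ]] [ 0.47964415 -0.10582256  0.9573594 ] [-3.05675142  0.03590865 -1.54222465]
{'time': 0.1, 'joint_positions': array([ 1.05790178e+00,  8.78769327e-02,  1.37207978e+00,  7.87073804e-06,
        1.68360299e+00, -1.03105287e-01]), 'qvel': array([ 0.00118794, -0.00274932, -0.00375888,  0.00057931, -0.00163046,
        0.00050018]), 'joint_torque': array([ 1.89442493e-03, -3.41253054e+01, -3.03301191e+01,  7.18998956e-02,
        3.04231758e-02, -1.24186763e-04]), 'tool_pos': array([0.21889195, 0.50403236, 0.20443534]), 'ee_rot': array([-3.13963686e+00, -2.10234325e-04,  2.73180407e+00]), 'wrist_force': array([-0.30402416, -0.18803397,  0.45707792]), 'wrist_torque': array([-0.02180911, -0.02781366, -0.05857705]), 'width': 0.09429513150461377}
```

View pics/top0.png

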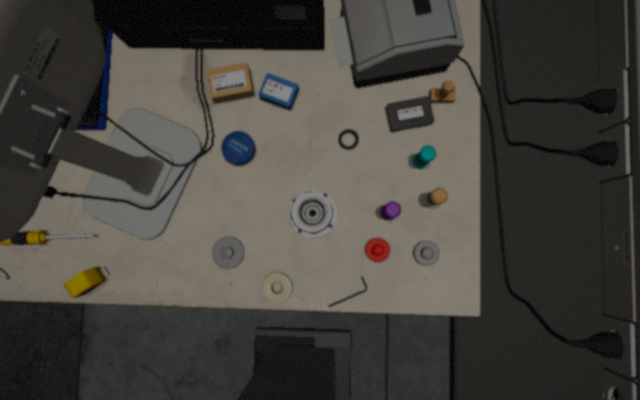

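View pics/scene0.png

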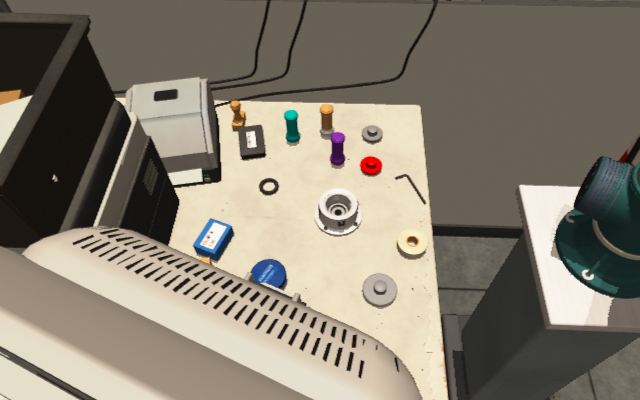

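Top view: the grey caps are at (228,252), which is larger, and (427,253), which is smaller. Wooden knobs are at (438,197), a free-standing pusher, and (443,93), a tool by the grey box. The purple (391,210), turquoise (425,156) and red (377,250) pieces are the look-alikes. The housing is at (312,213). I'll confirm in one crop and measure.

Run:
```python
from h import *
t=load('top0');s=load('scene0')
T=cv2.convertScaleAbs(t['frame'][:,:,::-1].copy(),alpha=1.6)
S=s['frame'][:,:,::-1].copy()
c1=cv2.resize(T[140:270,280:460],None,fx=4,fy=4,interpolation=cv2.INTER_CUBIC)[:520,:720]
c1=cv2.resize(T[170:280,280:460],(540,330),interpolation=cv2.INTER_CUBIC)
c2=cv2.resize(S[95:235,300:435],None,fx=2.0,fy=2.0,interpolation=cv2.INTER_CUBIC)
o=np.zeros((600,800,3),np.uint8);o[:330,:540]=c1;o[:280,540-10:800]=c2[:280,:270];
w=cv2.resize(T[220,None:]if 0 else T[225:280,200:260],(240,220));o[340:560,:240]=w
w=cv2.resize(T[75:110,420:470],(300,210));o[340:550,260:560]=w
cv2.imwrite('pics/crop1.png',o)
# threshold-based blobs
hsv=cv2.cvtColor(T,cv2.COLOR_BGR2HSV)
print('bench',hsv[275,400],'cap',hsv[261,427],'boss',hsv[253,427])
def blobs(m,roi,n):
    x0,y0,x1,y1=roi;mm=np.zeros_like(m);mm[y0:y1,x0:x1]=m[y0:y1,x0:x1]
    cs,_=cv2.findContours(mm,cv2.RETR_EXTERNAL,cv2.CHAIN_APPROX_NONE)
    for c in sorted(cs,key=cv2.contourArea)[-1:]:
        e=cv2.fitEllipse(c);print(n,np.round(e[0],2),np.round(e[1],1),cv2.contourArea(c));return e
g=((hsv[...,1]<40)).astype(np.uint8)*255
for n,r in(('cap',(405,230,450,275)),('wide',(205,230,250,275)),('housing',(280,180,345,245))):
    e=blobs(g,r,n)
    for z in (0.0,.0115,.046):print('  ',z,onplane(t,*e[0],z).round(4))
hs=cv2.cvtColor(S,cv2.COLOR_BGR2HSV)
gs=((hs[...,1]<40)).astype(np.uint8)*255
for n,r in(('capS',(355,115,390,150)),('housS',(305,180,370,240))):
    e=blobs(gs,r,n)
    for z in (0.0,.0115,.046):print('  ',z,onplane(s,*e[0],z).round(4))
wood=((hsv[...,0]<18)&(hsv[...,1]>90)).astype(np.uint8)*255
e=blobs(wood,(420,180,455,215),'pusher');
print(onplane(t,*e[0],.05))
wood=((hs[...,0]<20)&(hs[...,1]>110)).astype(np.uint8)*255
e=blobs(wood,(312,98,340,140),'pusherS');print(onplane(s,*e[0],.05))
```

```text
bench [ 19  34 200] cap [ 19  12 165] boss [ 25   9 163]
cap [427.01 251.99] [52.  52.1] 1935.0
   0.0 [ 0.4733 -0.2945  0.    ]
   0.0115 [ 0.4734 -0.2922  0.0115]
   0.046 [ 0.4736 -0.2854  0.046 ]
wide [226.92 252.09] [51.7 52. ] 1926.5
   0.0 [0.4613 0.1118 0.    ]
   0.0115 [0.4615 0.1092 0.0115]
   0.046 [0.4622 0.1013 0.046 ]
housing [312.   211.98] [75.6 75.7] 4087.0
   0.0 [ 0.5481 -0.0601  0.    ]
   0.0115 [ 0.5473 -0.0606  0.0115]
   0.046 [ 0.5448 -0.0623  0.046 ]
capS [371.76 133.19] [15.  19.3] 224.5
   0.0 [ 0.4719 -0.3003  0.    ]
   0.0115 [ 0.4728 -0.2897  0.0115]
   0.046 [ 0.4754 -0.2579  0.046 ]
housS [337.64 211.49] [46.2 46.9] 1692.0
   0.0 [ 0.5469 -0.0726  0.    ]
   0.0115 [ 0.5468 -0.065   0.0115]
   0.046 [ 0.5464 -0.0423  0.046 ]
pusher [437.51 196.14] [14.6 19.9] 221.0
[ 0.58145029 -0.30380551  0.05      ]
pusherS [326.32 115.26] [11.6 28.9] 235.0
[ 0.58072246 -0.30677129  0.05      ]
```

View pics/crop1.png

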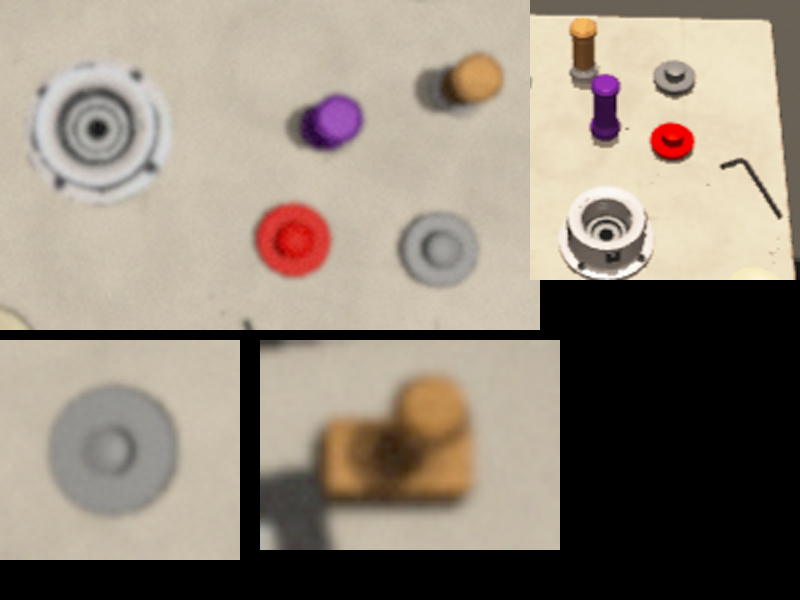

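The crop confirms it. The small grey cap is at (427,253) (≈26 px across against ≈32 px for the wide one), and the pusher with wooden grip and knob and aluminium foot is at (438,197). The tool at (443,93) is a stamp with a block foot. Next I'll refine the centres with tighter masks.

Run:
```python
from h import *
t=load('top0');s=load('scene0')
def circ(im,roi,n,zs,rr,key):
    x0,y0,x1,y1=roi;g=cv2.cvtColor(im['frame'],cv2.COLOR_RGB2GRAY)[y0:y1,x0:x1]
    g=cv2.resize(g,None,fx=8,fy=8,interpolation=cv2.INTER_CUBIC)
    _,m=cv2.threshold(g,0,255,cv2.THRESH_OTSU+(0 if key else cv2.THRESH_BINARY_INV))
    cs,_=cv2.findContours(m,cv2.RETR_EXTERNAL,cv2.CHAIN_APPROX_NONE);c=max(cs,key=cv2.contourArea)
    e=cv2.fitEllipse(cv2.convexHull(c));p=np.array(e[0])/8+[x0-.44,y0-.44]
    print(n,p.round(2),np.round(np.array(e[1])/8,1),[onplane(im,*p,z).round(4).tolist()[:2] for z in zs])
circ(t,(409,236,445,271),'cap',(.006,.0115),0,0)
circ(t,(208,232,248,272),'wide',(.006,.0115),0,0)
circ(s,(357,118,388,146),'capS',(.006,.0115),0,0)
circ(t,(300,200,325,226),'recess',(.042,.046),0,0)
circ(s,(322,192,355,215),'recessS',(.042,.046),0,0)
# housing rim: hough
for im,n,c,r in((t,'t',(312,213),(13,27)),(s,'s',(338,208),(14,26))):
    g=cv2.cvtColor(im['frame'],cv2.COLOR_RGB2GRAY)[c[1]-32:c[1]+32,c[0]-32:c[0]+32]
    g=cv2.resize(g,None,fx=6,fy=6,interpolation=cv2.INTER_CUBIC)
    for lo in range(r[0],r[1],3):
        h=cv2.HoughCircles(g,cv2.HOUGH_GRADIENT_ALT if 0 else cv2.HOUGH_GRADIENT,1,10,param1=120,param2=15,minRadius=lo*6,maxRadius=(lo+3)*6)
        if h is not None:
            u,v,q=h[0,0]/6; p=(u+c[0]-32-.42,v+c[1]-32-.42)
            print(n,np.round(p,1),q.round(1),[(z,onplane(im,*p,z).round(4).tolist()[:2]) for z in(.007,.046)])
```

```text
cap [425.32 252.62] [26.4 28.2] [[0.472, -0.29], [0.472, -0.2889]]
wide [227.97 252.25] [33.4 34.1] [[0.4611, 0.1083], [0.4612, 0.107]]
capS [371.68 134.57] [19.2 21.8] [[0.4726, -0.2903], [0.473, -0.2853]]
recess [311.53 211.55] [26.3 26.9] [[0.5459, -0.0612], [0.5456, -0.0613]]
recessS [337.85 204.31] [20.8 25.6] [[0.5466, -0.0626], [0.5465, -0.0598]]
s [335.8 219.2] 16.9 [(0.007, [0.55, -0.0486]), (0.046, [0.5495, -0.0238])]
s [332.3 215.2] 17.5 [(0.007, [0.5577, -0.0583]), (0.046, [0.5568, -0.0331])]
s [338.  197.7] 21.8 [(0.007, [0.5471, -0.1037]), (0.046, [0.5467, -0.0764])]
s [337. 211.] 25.1 [(0.007, [0.5482, -0.0692]), (0.046, [0.5478, -0.0434])]
```

Request:
step_arm(plan=[[[20, -40, 0, -0.12, 50], [40, -80, 0, -0.24, 50], [55, -120, 0, -0.36, 50], [65, -160, 0, -0.48, 50], [75, -200, 0, -0.6, 50], [85, -240, 0, -0.72, 50], [95, -280, 0, -0.84, 50], [105, -320, 0, -0.96, 50]]])

```text
time: 0.77
tool_pos: [0.3226, 0.1874, 0.2051]
ee_rot: [-3.142, 0.0, 1.767]
wrist_force: [1.4, 0.6, 0.1]
width: 0.0477
```

Request:
step_arm(plan=[[[10, -40, 0, -0.1, 50], [20, -80, 0, -0.2, 50], [30, -120, 0, -0.2, 50], [45, -160, 0, -0.2, 50], [65, -195, 0, -0.2, 50], [80, -230, 0, -0.2, 50], [95, -265, 0, -0.2, 50], [110, -300, 0, -0.2, 50]]])

```text
time: 1.43
tool_pos: [0.433, -0.1128, 0.2051]
ee_rot: [-3.141, -0.0, 1.571]
wrist_force: [0.4, 0.4, 0.4]
width: 0.047
```

Request:
step_arm(plan=[[[12, -40, 0, 0, 50], [24, -80, -10, 0, 50], [33, -120, -30, 0, 50], [38, -155, -50, 0, 50], [38, -174, -70, 0, 50], [38, -174, -70, 0, 50], [38, -174, -70, 0, 50]]])

```text
time: 2.02
tool_pos: [0.4695, -0.2847, 0.1328]
ee_rot: [-3.137, -0.004, 1.57]
wrist_force: [0.2, 0.6, 0.2]
width: 0.0468
```

```bash
cat >> h.py <<'E'
def wray(s,u,v,obs,z):
    K=np.array(s['camera_matrix']);T=np.array(s['T_tool_cam'])
    x=(u-K[0,2])/K[0,0];y=(v-K[1,2])/K[1,1];r=np.hypot(x,y)
    d=np.array([x/r*np.sin(r),y/r*np.sin(r),np.cos(r)]) if r>1e-9 else np.array([0,0,1.])
    Rw=rot(obs['ee_rot']);o=np.array(obs['tool_pos'])+Rw@T[:3,3];d=Rw@T[:3,:3]@d
    return o+d*(z-o[2])/d[2]
def wproj(s,p,obs):
    K=np.array(s['camera_matrix']);T=np.array(s['T_tool_cam']);Rw=rot(obs['ee_rot'])
    q=T[:3,:3].T@(Rw.T@(np.array(p)-obs['tool_pos'])-T[:3,3]);a=np.arctan2(np.hypot(q[0],q[1]),q[2]);h=np.hypot(q[0],q[1])
    return np.array([K[0,2]+K[0,0]*a*q[0]/h,K[1,2]+K[1,1]*a*q[1]/h])
E
python3 - <<'E'
from h import *
o=robot.get_obs();s=snap('wrist','w1');np.save('pics/w1o.npy',o,allow_pickle=True)
print(o['tool_pos'],o['ee_rot'],o['wrist_force'],s['camera_matrix'],s['T_tool_cam'])
print(wproj(s,[.472,-.29,.0255],o),wproj(s,[.472,-.29,.0115],o))
E
```

```text
[ 0.46951412 -0.2847072   0.1328183 ] [-3.13720007 -0.0039364   1.56956469] [0.21446861 0.60768004 0.24691431] [[309.70691629   0.         319.30120705]
 [  0.         309.70691629 201.65890431]
 [  0.           0.           1.        ]] [[ 9.32230522e-04 -9.65671420e-01 -2.59764971e-01  7.52547427e-02]
 [ 9.99999454e-01  1.02302432e-03 -2.14329644e-04  3.22918525e-04]
 [ 4.72717894e-04 -2.59764630e-01  9.65671846e-01 -1.79237290e-01]
 [ 0.00000000e+00  0.00000000e+00  0.00000000e+00  1.00000000e+00]]
[322.11046142 205.57191254] [322.05618063 201.83648971]
```

View pics/w1.png

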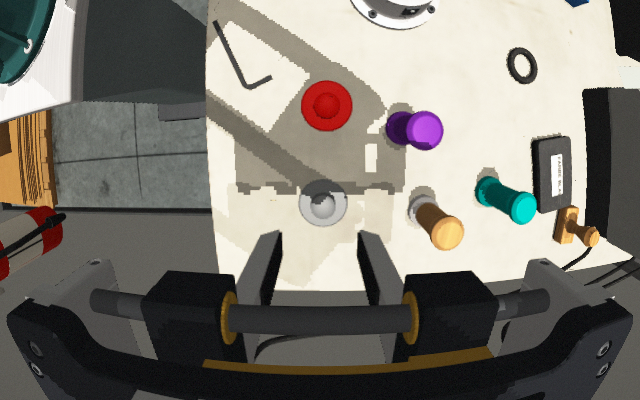

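The wrist view shows the cap at (322,204), as predicted. The pusher knob is at (445,232) with its foot at (423,208), and the housing is at (395,0). I'll refine the cap centre.

Run:
```python
from h import *
s=load('w1');o=np.load('pics/w1o.npy',allow_pickle=True).item()
g=cv2.cvtColor(s['frame'],cv2.COLOR_RGB2GRAY)[170:240,287:357];g=cv2.resize(g,None,fx=6,fy=6,interpolation=cv2.INTER_CUBIC)
for lo,hi,z in((9,17,.0255),(20,28,.0115)):
    h=cv2.HoughCircles(g,cv2.HOUGH_GRADIENT,1,8,param1=90,param2=18,minRadius=lo*6,maxRadius=hi*6)
    if h is not None:
        for u,v,q in h[0][:4]/6:
            p=(u+287-.42,v+170-.42);print(np.round(p,1),q.round(1),wray(s,*p,o,z).round(4))
hs=cv2.cvtColor(s['frame'],cv2.COLOR_RGB2HSV)
for n,(x0,y0,x1,y1) in dict(disc=(290,170,356,240)).items():
    m=(hs[y0:y1,x0:x1,1]<22).astype(np.uint8)*255
    cs,_=cv2.findContours(m,0,1);c=max(cs,key=cv2.contourArea);e=cv2.fitEllipse(cv2.convexHull(c));print(n,e,wray(s,e[0][0]+x0,e[0][1]+y0,o,.010))
c=cv2.resize(s['frame'][160:250,280:480,::-1],None,fx=4,fy=4,interpolation=cv2.INTER_CUBIC);cv2.imwrite('pics/c2.png',c)
```

```text
[322.5 201.5] 25.0 [ 0.4724 -0.2896  0.0115]
[325.7 202.2] 21.9 [ 0.4756 -0.2903  0.0115]
disc ((32.534542083740234, 32.409053802490234), (47.252742767333984, 48.05915069580078), 93.51753997802734) [ 0.47249101 -0.29099621  0.01      ]
```

View pics/c2.png

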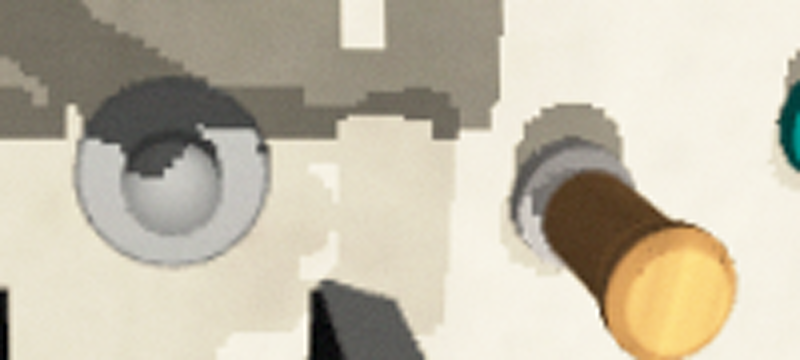

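Request:
step_arm(plan=[[[0, 0, -40, 0, 50], [0, 0, -75, 0, 50], [0, 0, -100, 0, 50], [0, 0, -115, 0, 50], [0, 0, -120, 0, 50], [0, 0, -120, 0, 50], [0, 0, -120, 0, 50]]])

```text
time: 2.65
tool_pos: [0.4723, -0.2847, 0.0176]
ee_rot: [3.139, 0.002, 1.573]
wrist_force: [-0.4, 0.1, 0.2]
width: 0.0467
```

Request:
step_arm(plan=[[[0, -5, -2, 0, 50], [0, -5, -2, 0, 50], [0, -5, -2, 0, 50]]])

```text
time: 2.9
tool_pos: [0.4718, -0.2906, 0.015]
ee_rot: [3.139, 0.002, 1.571]
wrist_force: [-0.6, 0.1, 0.5]
width: 0.0474
```

Request:
step_arm(plan=[[[0, 0, 0, 0, 10], [0, 0, 0, 0, 10], [0, 0, 0, 0, 10], [0, 0, 0, 0, 10], [0, 0, 0, 0, 10], [0, 0, 0, 0, 10]]])

```text
time: 3.4
tool_pos: [0.4711, -0.2898, 0.0136]
ee_rot: [3.141, 0.0, 1.572]
wrist_force: [-0.6, -0.3, 0.6]
width: 0.0232
```

Request:
step_arm(plan=[[[0, 0, 20, 0, 10], [0, 0, 50, 0, 10], [0, 0, 80, 0, 10], [0, 0, 110, 0, 10], [0, 0, 120, 0, 10], [0, 0, 120, 0, 10]]])

```text
time: 3.9
tool_pos: [0.4726, -0.291, 0.137]
ee_rot: [3.136, 0.004, 1.572]
wrist_force: [0.8, 0.2, -0.9]
width: 0.023
```

Request:
step_arm(plan=[[[20, 40, 0, 0, 10], [40, 80, 0, 0, 10], [60, 120, 0, 0, 10], [74, 140, 0, 0, 10], [74, 150, 0, 0, 10], [74, 150, 0, 0, 10], [74, 150, 0, 0, 10]]])

```text
time: 4.48
tool_pos: [0.5437, -0.1396, 0.1313]
ee_rot: [-3.138, -0.0, 1.573]
wrist_force: [-0.1, -0.8, -0.8]
width: 0.023
```

Run:
```python
from h import *
o=robot.get_obs();s=snap('wrist','w2');np.save('pics/w2o.npy',o,allow_pickle=True)
print(o['tool_pos'],o['ee_rot'],o['wrist_force'],o['qvel'].round(3))
p=wproj(s,[.546,-.061,.046],o);print(p)
x,y=int(p[0]),int(p[1]);y0=max(0,y-60)
c=cv2.resize(s['frame'][y0:y0+150,x-100:x+100,::-1],None,fx=4,fy=4,interpolation=cv2.INTER_CUBIC);cv2.imwrite('pics/c3.png',c)
print(x-100,y0)
```

```text
[ 0.54372478 -0.13957979  0.13130519] [-3.13781052e+00 -2.27384961e-04  1.57284073e+00] [-0.14855008 -0.7582756  -0.83150246] [-0.035 -0.007 -0.012 -0.001 -0.002  0.001]
[322.34028924 116.41523004]
222 56
```

View pics/c3.png

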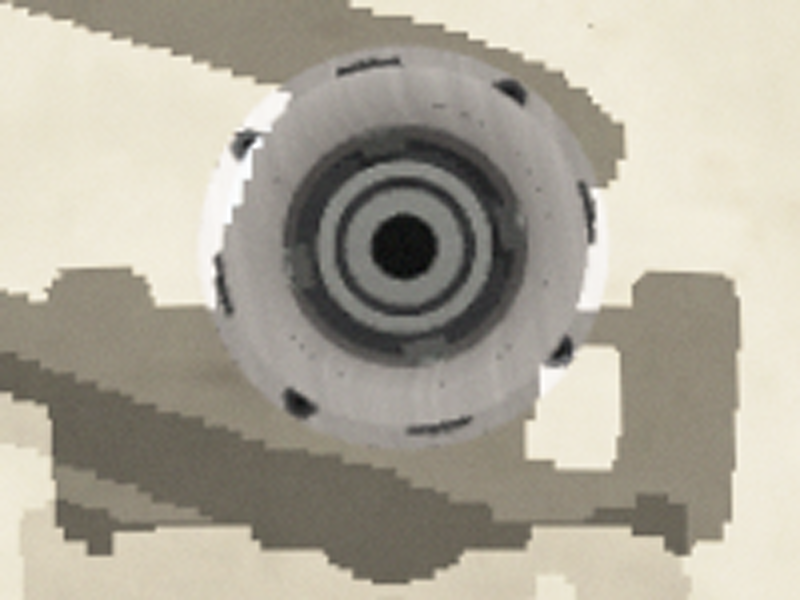

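Run:
```python
from h import *
s=load('w2');o=np.load('pics/w2o.npy',allow_pickle=True).item()
for u,v,z in((405.5,246.5,.042),(404,246,.012)):
    print(wray(s,222+u/4-.4,56+v/4-.4,o,z).round(4))
for u in(284,527):print(wray(s,222+u/4-.4,56+246/4-.4,o,.042).round(4))
for e in((201,246),(608,246),(404,45),(404,448)):print('flange',wray(s,222+e[0]/4-.4,56+e[1]/4-.4,o,.007).round(4))
K=s['camera_matrix']; print(robot.get_obs()['tool_pos'])
```

```text
[ 0.5466 -0.0616  0.042 ]
[ 0.5464 -0.0612  0.012 ]
[ 0.5205 -0.0614  0.042 ]
[ 0.5727 -0.0612  0.042 ]
flange [ 0.497  -0.0607  0.007 ]
flange [ 0.5963 -0.0602  0.007 ]
flange [ 0.5463 -0.0114  0.007 ]
flange [ 0.5467 -0.111   0.007 ]
[ 0.54378994 -0.14040795  0.13182298]
```

Request:
step_arm(plan=[[[2, 35, 0, 0, 10], [2, 65, 0, 0, 10], [2, 79, 0, 0, 10], [2, 79, -30, 0, 10], [2, 79, -55, 0, 10], [2, 79, -68, 0, 10], [2, 79, -68, 0, 10], [2, 79, -68, 0, 10]]])

```text
time: 5.2
tool_pos: [0.546, -0.062, 0.0646]
ee_rot: [-3.139, 0.0, 1.57]
wrist_force: [0.4, 0.7, -0.2]
width: 0.0232
```

Centred within 1 mm. I'll lower it gently, watching the force.

Request:
step_arm(plan=[[[0.5, 0.5, -4, 0, 10], [0.5, 0.5, -8, 0, 10], [0.5, 0.5, -12, 0, 10], [0.5, 0.5, -15, 0, 10], [0.5, 0.5, -17, 0, 10], [0.5, 0.5, -17, 0, 10]]])

```text
time: 5.7
tool_pos: [0.5471, -0.0602, 0.048]
ee_rot: [-3.141, -0.0, 1.572]
wrist_force: [0.3, 0.4, -0.7]
width: 0.0231
```

Request:
step_arm(plan=[[[0, 0, -1.5, 0, 10], [0, 0, -3, 0, 10], [0, 0, -3, 0, 10]]])

```text
time: 5.95
tool_pos: [0.5473, -0.0602, 0.0453]
ee_rot: [-3.141, -0.0, 1.572]
wrist_force: [0.2, 1.2, -1.7]
width: 0.0228
```

Request:
step_arm(plan=[[[-0.5, -0.8, -1, 0, 10], [-0.5, -0.8, -2, 0, 10], [-0.5, -0.8, -2, 0, 10]]])

```text
time: 6.2
tool_pos: [0.547, -0.0606, 0.0437]
ee_rot: [3.141, -0.001, 1.572]
wrist_force: [-0.4, 2.1, 0.3]
width: 0.0231
```

Request:
step_arm(plan=[[[0, 0, -1, 0, 10], [0, 0, -1, 0, 10], [0, 0, -1, 0, 10]]])

```text
time: 6.45
tool_pos: [0.5469, -0.0608, 0.0428]
ee_rot: [3.141, -0.0, 1.572]
wrist_force: [-1.3, 1.7, 3.2]
width: 0.023
```

Request:
step_arm(plan=[[[0, 0, -1, 0, 10], [0, 0, -1, 0, 10], [0, 0, -1, 0, 10]]])

```text
time: 6.7
tool_pos: [0.5468, -0.0609, 0.0416]
ee_rot: [-3.141, -0.0, 1.572]
wrist_force: [-1.7, 2.2, 3.3]
width: 0.0233
```

Request:
step_arm(plan=[[[0, 0, 0, 0, 27], [0, 0, 0, 0, 27], [0, 0, 1, 0, 28], [0, 0, 3, 0, 29], [0, 0, 6, 0, 32], [0, 0, 15, 0, 40], [0, 0, 35, 0, 50], [0, 0, 60, 0, 50]]])

```text
time: 7.37
tool_pos: [0.5457, -0.061, 0.1008]
ee_rot: [-3.138, -0.001, 1.572]
wrist_force: [0.1, 0.2, -0.6]
width: 0.0455
```

Request:
step_arm(plan=[[[0, -40, 20, 0, 50], [0, -75, 35, 0, 50], [0, -80, 35, 0, 50], [0, -80, 35, 0, 50]]])

```text
time: 7.7
tool_pos: [0.5479, -0.1435, 0.1388]
ee_rot: [3.138, 0.002, 1.568]
wrist_force: [-0.1, -0.2, -1.0]
width: 0.0468
```

Run:
```python
from h import *
o=robot.get_obs();s=snap('wrist','w3');np.save('pics/w3o.npy',o,allow_pickle=True)
print(o['tool_pos'],o['ee_rot'],o['wrist_force'])
p=wproj(s,[.5466,-.0613,.046],o);print(p)
x,y=int(p[0]),int(p[1]);y0=max(0,y-60)
c=cv2.resize(s['frame'][y0:y0+150,x-60:x+140,::-1],None,fx=4,fy=4,interpolation=cv2.INTER_CUBIC);cv2.imwrite('pics/c4.png',c)
print(x-60,y0)
```

```text
[ 0.5478875  -0.14352325  0.13875014] [3.13765305e+00 1.76006225e-03 1.56817007e+00] [-0.12064272 -0.15373695 -1.04064328]
[316.92463454 112.15744185]
256 52
```

View pics/c4.png

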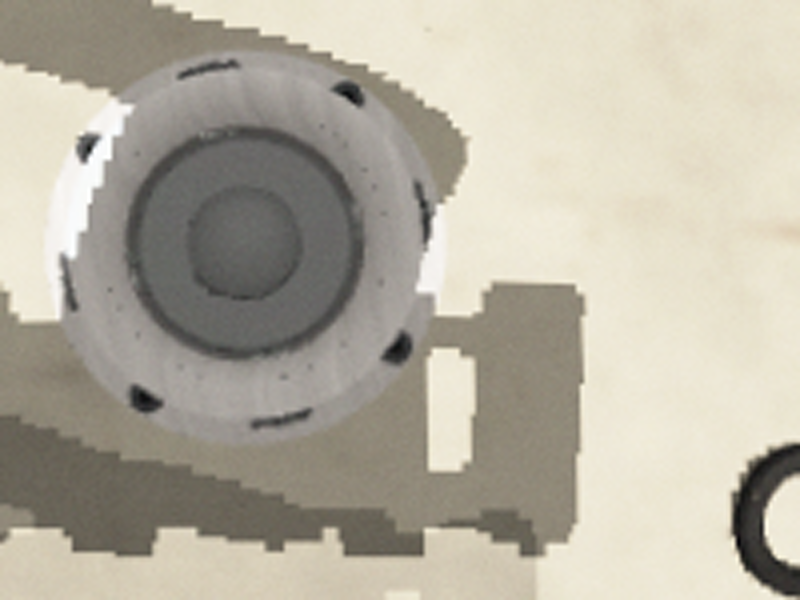

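The cap sits centred and level in the mouth (disc and boss both at about (245,243) in the crop). Now the pusher: I'll move over it so that the camera is above it.

Request:
step_arm(plan=[[[6, -40, 5, 0, 50], [12, -80, 10, 0, 50], [18, -120, 10, 0, 50], [24, -160, 10, 0, 50], [30, -200, 10, 0, 50], [33, -225, 10, 0, 50], [33, -225, 10, 0, 50], [33, -225, 10, 0, 50]]])

```text
time: 8.42
tool_pos: [0.5797, -0.3654, 0.1443]
ee_rot: [-3.139, -0.003, 1.571]
wrist_force: [-0.2, 1.3, 0.5]
width: 0.0473
```

Run:
```python
from h import *
s1=load('w1');o1=np.load('pics/w1o.npy',allow_pickle=True).item()
print('w1 foot',wray(s1,423.2,210,o1,.012),'knob',wray(s1,447.7,232.5,o1,.072))
o=robot.get_obs();s=snap('wrist','w4');np.save('pics/w4o.npy',o,allow_pickle=True)
print(o['tool_pos'],o['ee_rot'],o['wrist_force'])
p=wproj(s,[.581,-.305,.04],o);print(p)
x,y=int(p[0]),int(p[1]);y0=max(0,y-75);x0=x-100
c=cv2.resize(s['frame'][y0:y0+150,x0:x0+200,::-1],None,fx=4,fy=4,interpolation=cv2.INTER_CUBIC);cv2.imwrite('pics/c5.png',c)
print(x0,y0)
hs=cv2.cvtColor(s['frame'],cv2.COLOR_RGB2HSV)
m=((hs[...,0]<22)&(hs[...,1]>120)&(hs[...,2]>150)).astype(np.uint8)*255;m[:y0]=0;m[y0+150:]=0;m[:,:x0]=0;m[:,x0+200:]=0
c=max(cv2.findContours(m,0,1)[0],key=cv2.contourArea);e=cv2.fitEllipse(c);print('knob',e,wray(s,*e[0],o,.070))
```

```text
w1 foot [ 0.5782037  -0.29862582  0.012     ] knob [ 0.58225476 -0.30169641  0.072     ]
[ 0.57968754 -0.36538354  0.14431289] [-3.13913514e+00 -3.10899062e-03  1.57115702e+00] [-0.20891861  1.32275607  0.52197489]
[320.82541842 136.84820961]
220 61
knob ((321.64642333984375, 133.70428466796875), (30.967514038085938, 33.504058837890625), 50.943016052246094) [ 0.58160211 -0.30090379  0.07      ]
```

View pics/c5.png

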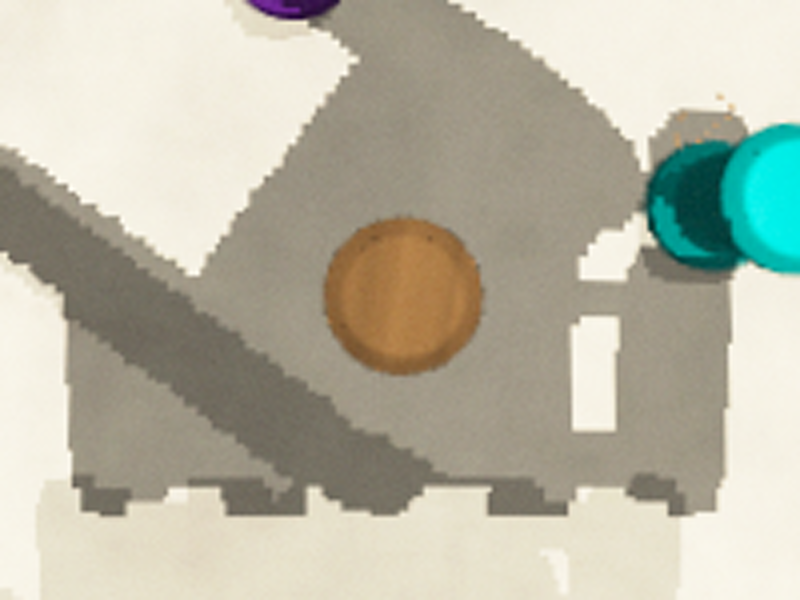

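The pusher stands at about (0.5806, -0.302), seen from straight above.

Request:
step_arm(plan=[[[1, 35, 0, 0, 50], [1, 60, -10, 0, 50], [1, 63, -25, 0, 50], [1, 63, -40, 0, 50], [1, 63, -40, 0, 50], [1, 63, -40, 0, 50]]])

```text
time: 8.97
tool_pos: [0.5805, -0.3003, 0.1056]
ee_rot: [-3.139, -0.002, 1.574]
wrist_force: [0.3, -0.7, 0.1]
width: 0.0467
```

Request:
step_arm(plan=[[[0, -1.5, -20, 0, 50], [0, -1.5, -45, 0, 50], [0, -1.5, -65, 0, 50], [0, -1.5, -80, 0, 50], [0, -1.5, -85, 0, 50], [0, -1.5, -85, 0, 50], [0, -1.5, -85, 0, 50]]])

```text
time: 9.55
tool_pos: [0.5817, -0.3048, 0.023]
ee_rot: [3.14, 0.001, 1.572]
wrist_force: [0.3, 0.4, 1.2]
width: 0.0471
```

Request:
step_arm(plan=[[[0, 0, 0, 0, 15], [0, 0, 0, 0, 15], [0, 0, 0, 0, 15], [0, 0, 0, 0, 15], [0, 0, 0, 0, 15], [0, 0, 0, 0, 15]]])

```text
time: 10.05
tool_pos: [0.5817, -0.3052, 0.0232]
ee_rot: [3.139, 0.002, 1.572]
wrist_force: [-1.2, 0.8, 5.4]
width: 0.0312
```

Width 31 mm and Fz +5 N mean the tips may be pinching the foot's shoulder. I'll reopen, rise 6 mm and close again.

Request:
step_arm(plan=[[[0, 0, 0, 0, 50], [0, 0, 0, 0, 50], [0, 3, 3, 0, 50], [0, 3, 7, 0, 50], [0, 3, 7, 0, 50], [0, 3, 7, 0, 50]]])

```text
time: 10.55
tool_pos: [0.5812, -0.3016, 0.0288]
ee_rot: [3.141, 0.0, 1.572]
wrist_force: [0.9, -0.2, 0.3]
width: 0.047
```

Request:
step_arm(plan=[[[0, 0, 0, 0, 15], [0, 0, 0, 0, 15], [0, 0, 0, 0, 15], [0, 0, 0, 0, 15], [0, 0, 0, 0, 15], [0, 0, 0, 0, 15]]])

```text
time: 11.05
tool_pos: [0.5808, -0.3016, 0.0284]
ee_rot: [-3.141, -0.0, 1.572]
wrist_force: [-0.4, -0.3, -0.4]
width: 0.031
```

Run:
```python
from h import *
s=snap('scene','s2');o=robot.get_obs();print(o['tool_pos'],o['width'],o['wrist_force'])
w=snap('wrist','w5')
a=cv2.resize(s['frame'][60:160,270:400,::-1],(520,400),interpolation=cv2.INTER_CUBIC)
b=cv2.resize(w['frame'][150:290,230:420,::-1],(271,200))
b=w['frame'][120:400,180:460,::-1]
c=np.zeros((400,800,3),np.uint8);c[:,:520]=a;c[:280,520:]=b;cv2.imwrite('pics/c6.png',c)
```

```text
[ 0.58081669 -0.30154741  0.02830364] 0.03112399641899534 [-0.73941766 -0.41350305 -0.29448423]
```

View pics/c6.png

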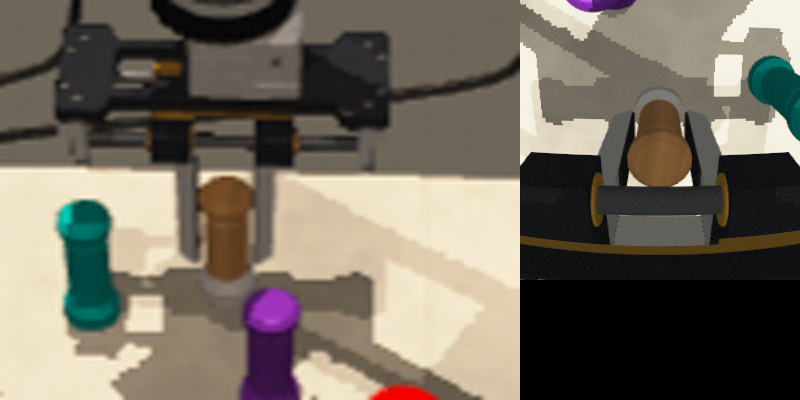

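The fingers' flat faces close on the wider knob (32 mm), so the knob is the natural hold. I'll regrip with the pads centred on it (tip z ≈ 0.052).

Request:
step_arm(plan=[[[0, 0, 0, 0, 45], [0, 0, 0, 0, 45], [0, 0, 12, 0, 45], [0, 0, 23, 0, 45], [0, 0, 23, 0, 45], [0, 0, 23, 0, 45]]])

```text
time: 11.65
tool_pos: [0.5822, -0.3023, 0.054]
ee_rot: [3.138, 0.002, 1.572]
wrist_force: [0.3, 0.0, 0.5]
width: 0.0422
```

Request:
step_arm(plan=[[[0, 0, 0, 0, 15], [0, 0, 0, 0, 15], [0, 0, 0, 0, 15], [0, 0, 0, 0, 15], [0, 0, 0, 0, 15], [0, 0, 0, 0, 15]]])

```text
time: 12.15
tool_pos: [0.5807, -0.3015, 0.0512]
ee_rot: [-3.141, -0.0, 1.572]
wrist_force: [-1.0, -0.8, -0.1]
width: 0.0311
```

Request:
step_arm(plan=[[[0, 0, 10, 0, 15], [0, 0, 30, 0, 15], [0, 0, 60, 0, 15], [0, 0, 90, 0, 15], [0, 0, 110, 0, 15], [0, 0, 110, 0, 15], [0, 0, 110, 0, 15]]])

```text
time: 12.73
tool_pos: [0.5816, -0.3019, 0.1629]
ee_rot: [3.139, 0.002, 1.572]
wrist_force: [0.4, -0.3, -2.9]
width: 0.0314
```

Request:
step_arm(plan=[[[-5, 25, 0, 0, 15], [-10, 60, 0, 0, 15], [-15, 95, 0, 0, 15], [-20, 130, 0, 0, 15], [-25, 165, 0, 0, 15], [-30, 200, 0, 0, 15], [-34, 225, 0, 0, 15], [-34.5, 240, 0, 0, 15]]])

```text
time: 13.4
tool_pos: [0.544, -0.0581, 0.1583]
ee_rot: [-3.136, -0.002, 1.574]
wrist_force: [0.3, -0.3, -1.8]
width: 0.0311
```

Request:
step_arm(plan=[[[0, 0.5, 0, 0, 15], [0, 0.5, -20, 0, 15], [0, 0.5, -35, 0, 15], [0, 0.5, -40, 0, 15], [0, 0.5, -40, 0, 15], [0, 0.5, -40, 0, 15]]])

```text
time: 13.9
tool_pos: [0.546, -0.0617, 0.1204]
ee_rot: [-3.139, -0.0, 1.571]
wrist_force: [-0.3, 0.6, -1.7]
width: 0.0314
```

Run:
```python
from h import *
o=robot.get_obs();s=snap('scene','s3');w=snap('wrist','w6');print(o['tool_pos'],o['wrist_force'],o['width'])
a=cv2.resize(s['frame'][130:250,275:405,::-1],(433,400),interpolation=cv2.INTER_CUBIC)
b=cv2.resize(w['frame'][100:300,220:420,::-1],(360,360))
c=np.zeros((400,800,3),np.uint8);c[:,:433]=a;c[:360,437:797]=b;cv2.imwrite('pics/c7.png',c)
```

```text
[ 0.54595342 -0.06168636  0.12044809] [-0.33177587  0.6012719  -1.69223258] 0.031361579789999275
```

View pics/c7.png

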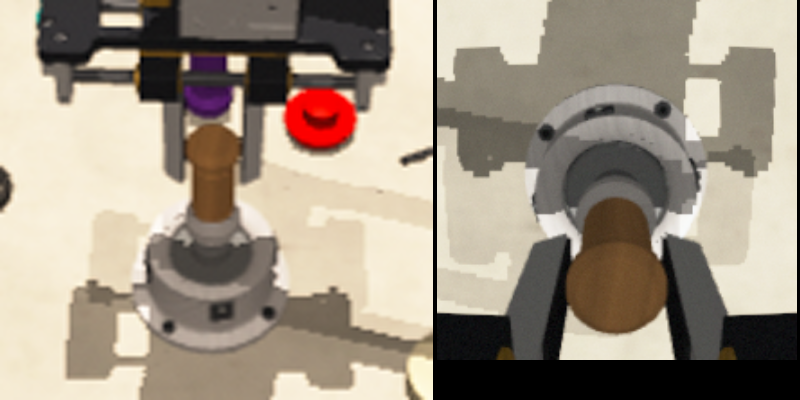

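The pusher hangs upright over the centred cap. I'll lower it step by step.

Request:
step_arm(plan=[[[0.5, 0, -4, 0, 15], [0.5, 0, -8, 0, 15], [0.5, 0, -11, 0, 15], [0.5, 0, -11, 0, 15]]])

```text
time: 14.33
tool_pos: [0.5464, -0.061, 0.1096]
ee_rot: [-3.14, -0.0, 1.572]
wrist_force: [0.6, 0.7, -2.2]
width: 0.0314
```

Request:
step_arm(plan=[[[0, 0, -1, 0, 15], [0, 0, -2, 0, 15], [0, 0, -2, 0, 15]]])

```text
time: 14.58
tool_pos: [0.5469, -0.061, 0.1084]
ee_rot: [-3.142, -0.0, 1.572]
wrist_force: [-0.0, -0.5, -1.7]
width: 0.0309
```

Request:
step_arm(plan=[[[0, 0, -1, 0, 15], [0, 0, -2, 0, 15], [0, 0, -2, 0, 15]]])

```text
time: 14.83
tool_pos: [0.5469, -0.061, 0.1063]
ee_rot: [-3.141, -0.0, 1.572]
wrist_force: [0.2, -0.9, -1.7]
width: 0.031
```

Request:
step_arm(plan=[[[0, 0, -1, 0, 15], [0, 0, -2, 0, 15], [0, 0, -2, 0, 15]]])

```text
time: 15.08
tool_pos: [0.5471, -0.0611, 0.1047]
ee_rot: [3.141, 0.0, 1.572]
wrist_force: [-0.1, 0.5, -0.9]
width: 0.0312
```

Request:
step_arm(plan=[[[0, 0, -1, 0, 15], [0, 0, -1, 0, 15]]])

```text
time: 15.25
tool_pos: [0.5473, -0.0612, 0.1042]
ee_rot: [3.14, 0.0, 1.572]
wrist_force: [-0.6, 0.4, 1.7]
width: 0.0315
```

Request:
step_arm(plan=[[[0, 0, -1, 0, 15], [0, 0, -1, 0, 15]]])

```text
time: 15.42
tool_pos: [0.5475, -0.0612, 0.1033]
ee_rot: [3.14, 0.0, 1.572]
wrist_force: [-1.0, 0.4, 4.3]
width: 0.0308
```

Request:
step_arm(plan=[[[0, 0, -1, 0, 15], [0, 0, -1, 0, 15]]])

```text
time: 15.58
tool_pos: [0.5475, -0.0612, 0.1023]
ee_rot: [3.14, 0.0, 1.572]
wrist_force: [-0.4, -1.1, 4.6]
width: 0.0312
```

Request:
step_arm(plan=[[[0, 0, -1, 0, 15], [0, 0, -1, 0, 15]]])

```text
time: 15.75
tool_pos: [0.5475, -0.0612, 0.1013]
ee_rot: [3.14, 0.0, 1.572]
wrist_force: [-0.6, 0.3, 6.1]
width: 0.0308
```

Request:
step_arm(plan=[[[0, 0, -1, 0, 15], [0, 0, -1, 0, 15]]])

```text
time: 15.92
tool_pos: [0.5476, -0.0612, 0.1006]
ee_rot: [3.14, 0.0, 1.572]
wrist_force: [-0.8, 0.6, 6.3]
width: 0.0312
```

Request:
step_arm(plan=[[[0, 0, -1, 0, 15], [0, 0, -1, 0, 15]]])

```text
time: 16.08
tool_pos: [0.5477, -0.0613, 0.0998]
ee_rot: [3.139, 0.001, 1.572]
wrist_force: [-0.4, 0.6, 7.6]
width: 0.0311
```

Request:
step_arm(plan=[[[0, 0, -1, 0, 15], [0, 0, -1, 0, 15]]])

```text
time: 16.25
tool_pos: [0.5478, -0.0613, 0.0991]
ee_rot: [3.139, 0.001, 1.572]
wrist_force: [-0.9, -0.2, 7.3]
width: 0.0316
```

Request:
step_arm(plan=[[[0, 0, -1, 0, 15], [0, 0, -1, 0, 15]]])

```text
time: 16.42
tool_pos: [0.5479, -0.0613, 0.0983]
ee_rot: [3.139, 0.001, 1.572]
wrist_force: [-1.3, 0.7, 8.8]
width: 0.0312
```

Request:
step_arm(plan=[[[0, 0, -1, 0, 15], [0, 0, -1, 0, 15]]])

```text
time: 16.58
tool_pos: [0.548, -0.0613, 0.0976]
ee_rot: [3.138, 0.001, 1.572]
wrist_force: [-1.4, -0.1, 8.9]
width: 0.0313
```

Request:
step_arm(plan=[[[0, 0, -1, 0, 15], [0, 0, -1, 0, 15]]])

```text
time: 16.75
tool_pos: [0.5481, -0.0614, 0.0968]
ee_rot: [3.138, 0.001, 1.572]
wrist_force: [-1.1, 0.2, 10.2]
width: 0.0315
```

Request:
step_arm(plan=[[[-0.3, 0, -1, 0, 15], [-0.3, 0, -1, 0, 15]]])

```text
time: 16.92
tool_pos: [0.5478, -0.0613, 0.0949]
ee_rot: [3.138, 0.001, 1.572]
wrist_force: [2.5, -0.2, 3.4]
width: 0.031
```

Request:
step_arm(plan=[[[-0.3, 0, -1, 0, 15], [-0.3, 0, -1, 0, 15]]])

```text
time: 17.08
tool_pos: [0.5468, -0.061, 0.092]
ee_rot: [3.14, -0.0, 1.572]
wrist_force: [2.4, -0.4, 1.1]
width: 0.0311
```

Request:
step_arm(plan=[[[-0.2, 0, -1, 0, 15], [-0.2, 0, -1, 0, 15]]])

```text
time: 17.25
tool_pos: [0.5466, -0.061, 0.0912]
ee_rot: [3.141, -0.0, 1.572]
wrist_force: [2.8, -0.4, 2.1]
width: 0.0314
```

Request:
step_arm(plan=[[[0, 0, -1, 0, 15], [0, 0, -1, 0, 15]]])

```text
time: 17.42
tool_pos: [0.5466, -0.0611, 0.0905]
ee_rot: [3.141, 0.0, 1.572]
wrist_force: [3.4, -1.0, 2.1]
width: 0.031
```

The clips snapped over (10 → 3 N). I'll continue on the spring and ease the side force.

Request:
step_arm(plan=[[[0.4, 0, -1, 0, 15], [0.4, 0, -1, 0, 15]]])

```text
time: 17.58
tool_pos: [0.5468, -0.0611, 0.0896]
ee_rot: [3.141, 0.0, 1.572]
wrist_force: [2.7, -0.6, 4.3]
width: 0.0314
```

Request:
step_arm(plan=[[[0.3, 0, -1, 0, 15], [0.3, 0, -1, 0, 15]]])

```text
time: 17.75
tool_pos: [0.547, -0.0611, 0.0887]
ee_rot: [3.141, 0.0, 1.572]
wrist_force: [1.6, -0.0, 4.0]
width: 0.0311
```

Request:
step_arm(plan=[[[0, 0, -1, 0, 15], [0, 0, -1, 0, 15]]])

```text
time: 17.92
tool_pos: [0.5472, -0.0612, 0.0885]
ee_rot: [3.14, 0.0, 1.572]
wrist_force: [0.5, -0.8, 7.2]
width: 0.031
```

Request:
step_arm(plan=[[[0, 0, -1, 0, 15], [0, 0, -1, 0, 15]]])

```text
time: 18.08
tool_pos: [0.5474, -0.0613, 0.0883]
ee_rot: [3.14, 0.001, 1.572]
wrist_force: [0.1, 0.0, 10.1]
width: 0.0315
```

Request:
step_arm(plan=[[[0, 0, -1, 0, 15], [0, 0, -1, 0, 15]]])

```text
time: 18.25
tool_pos: [0.5475, -0.0613, 0.0882]
ee_rot: [3.139, 0.001, 1.572]
wrist_force: [-1.7, -0.2, 11.9]
width: 0.0311
```

Request:
step_arm(plan=[[[0, 0, -1, 0, 15], [0, 0, -1, 0, 15]]])

```text
time: 18.42
tool_pos: [0.5477, -0.0615, 0.088]
ee_rot: [3.139, 0.001, 1.572]
wrist_force: [-1.4, -0.0, 16.1]
width: 0.0314
```

Request:
step_arm(plan=[[[0, 0, -1, 0, 15], [0, 0, -1, 0, 15]]])

```text
time: 18.58
tool_pos: [0.5478, -0.0615, 0.0879]
ee_rot: [3.138, 0.002, 1.572]
wrist_force: [-2.7, 0.4, 18.4]
width: 0.0309
```

Request:
step_arm(plan=[[[-0.3, 0, -0.3, 0, 15], [-0.3, 0, -0.3, 0, 15], [-0.3, 0, -0.3, 0, 15], [-0.3, 0, -0.3, 0, 15], [-0.3, 0, -0.3, 0, 15], [-0.3, 0, -0.3, 0, 15], [-0.3, 0, -0.3, 0, 15], [-0.3, 0, -0.3, 0, 15]]])

```text
time: 19.25
tool_pos: [0.5478, -0.0616, 0.0879]
ee_rot: [3.137, 0.002, 1.572]
wrist_force: [-2.5, 0.8, 19.2]
width: 0.0307
```

The press held about 20 N against a rigid stop. Now I'll lift off and carry the pusher back.

Request:
step_arm(plan=[[[0, 0, 4, 0, 15], [0, 0, 8, 0, 15], [0, 0, 13, 0, 15], [0, 0, 25, 0, 15], [0, 0, 45, 0, 15], [0, 0, 70, 0, 15], [0, 0, 82, 0, 15], [0, 0, 82, 0, 15]]])

```text
time: 19.92
tool_pos: [0.5478, -0.0614, 0.1684]
ee_rot: [3.137, 0.001, 1.572]
wrist_force: [-0.1, -0.7, -1.3]
width: 0.0312
```

Request:
step_arm(plan=[[[5, -30, 0, 0, 15], [10, -65, 0, 0, 15], [15, -100, 0, 0, 15], [20, -135, 0, 0, 15], [25, -170, 0, 0, 15], [30, -205, 0, 0, 15], [34, -232, 0, 0, 15], [34, -241, 0, 0, 15]]])

```text
time: 20.58
tool_pos: [0.5792, -0.3059, 0.1618]
ee_rot: [-3.137, -0.001, 1.568]
wrist_force: [-0.6, 0.0, -1.6]
width: 0.0311
```

Request:
step_arm(plan=[[[0, 0, -10, 0, 15], [0, 0, -35, 0, 15], [0, 0, -65, 0, 15], [0, 0, -85, 0, 15], [0, 0, -95, 0, 15], [0, 0, -99, 0, 15], [0, 0, -99, 0, 15], [0, 0, -99, 0, 15]]])

```text
time: 21.25
tool_pos: [0.5813, -0.3017, 0.0674]
ee_rot: [3.14, 0.001, 1.573]
wrist_force: [-0.3, 1.3, -0.8]
width: 0.0313
```

Run:
```python
from h import *
s=snap('scene','s4');w=snap('wrist','w7')
a=cv2.resize(s['frame'][60:160,270:370,::-1],(400,400),interpolation=cv2.INTER_CUBIC)
b=cv2.resize(s['frame'][170:240,300:380,::-1],(400,350),interpolation=cv2.INTER_CUBIC)
d=w['frame'][140:340,220:420,::-1]
c=np.zeros((600,800,3),np.uint8);c[:400,:400]=a;c[:350,400:]=b;c[400:,:200]=d;cv2.imwrite('pics/c8.png',c)
```

```text
(no output)
```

View pics/c8.png

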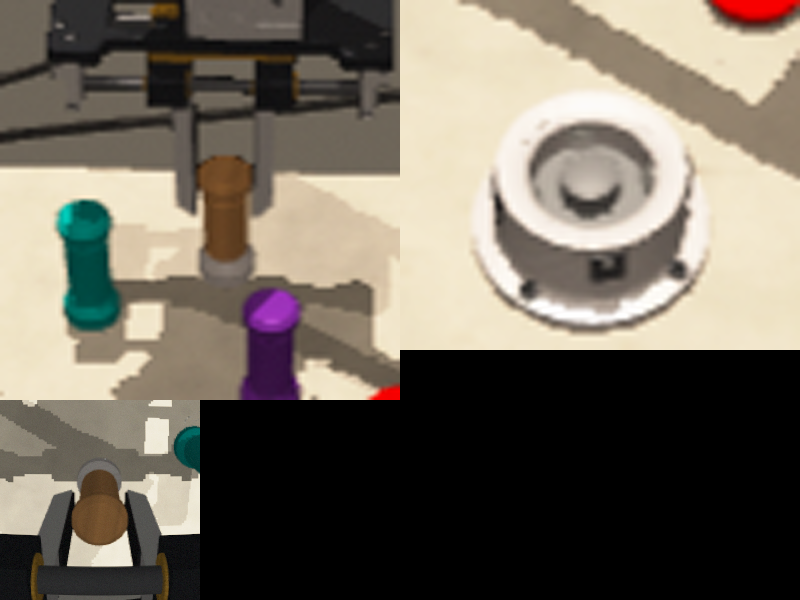

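The cap sits down inside the housing, boss below the rim and level, and the pusher is upright in the fingers. I'll lower it to the bench by feel.

Request:
step_arm(plan=[[[0, 0, -4, 0, 15], [0, 0, -8, 0, 15], [0, 0, -11, 0, 15], [0, 0, -13, 0, 15], [0, 0, -13, 0, 15]]])

```text
time: 21.77
tool_pos: [0.58, -0.3018, 0.0522]
ee_rot: [-3.14, -0.001, 1.572]
wrist_force: [0.2, -0.2, -2.8]
width: 0.0311
```

Request:
step_arm(plan=[[[0, 0, -1, 0, 15], [0, 0, -1, 0, 15], [0, 0, -1, 0, 15]]])

```text
time: 22.02
tool_pos: [0.5806, -0.3021, 0.0522]
ee_rot: [3.141, 0.0, 1.572]
wrist_force: [0.9, 0.4, -1.7]
width: 0.0312
```

Request:
step_arm(plan=[[[0, 0, -1, 0, 15], [0, 0, -1, 0, 15], [0, 0, -1, 0, 15]]])

```text
time: 22.27
tool_pos: [0.5806, -0.3021, 0.0513]
ee_rot: [3.141, 0.0, 1.572]
wrist_force: [0.1, -0.7, -1.5]
width: 0.0314
```

Request:
step_arm(plan=[[[0, 0, -1, 0, 15], [0, 0, -1, 0, 15], [0, 0, -1, 0, 15]]])

```text
time: 22.52
tool_pos: [0.5807, -0.3023, 0.0512]
ee_rot: [3.141, 0.001, 1.572]
wrist_force: [-1.3, 1.0, 3.0]
width: 0.0314
```

Request:
step_arm(plan=[[[0, 0, -1, 0, 15], [0, 0, -1, 0, 15], [0, 0, -1, 0, 15]]])

```text
time: 22.77
tool_pos: [0.5808, -0.3025, 0.0512]
ee_rot: [3.14, 0.001, 1.572]
wrist_force: [-1.8, 1.2, 6.6]
width: 0.0312
```

Seated on the bench at the same tip height as when I gripped it, so there was no slip. Release and rise.

Request:
step_arm(plan=[[[0, 0, 1.7, 0, 15], [0, 0, 1.7, 0, 15], [0, 0, 1.7, 0, 38], [0, 0, 1.7, 0, 50], [0, 0, 1.7, 0, 50], [0, 0, 1.7, 0, 50], [0, 0, 15, 0, 50], [0, 0, 30, 0, 50]]])

```text
time: 23.43
tool_pos: [0.5796, -0.3014, 0.0782]
ee_rot: [-3.139, -0.002, 1.572]
wrist_force: [1.2, 0.2, 0.5]
width: 0.0468
```

Request:
step_arm(plan=[[[0, 0, 30, 0, 50], [0, 0, 60, 0, 50], [0, 0, 90, 0, 50], [0, -30, 110, 0, 50], [0, -63, 110, 0, 50], [0, -63, 110, 0, 50], [0, -63, 110, 0, 50]]])

```text
time: 24.02
tool_pos: [0.5803, -0.3666, 0.1899]
ee_rot: [3.141, 0.0, 1.569]
wrist_force: [-1.2, -0.1, -0.9]
width: 0.0468
```

Run:
```python
from h import *
o=robot.get_obs();w=snap('wrist','w8');s=snap('scene','s5');t=snap('top','t5');print(o['time'],o['tool_pos'],o['wrist_force'],o['width'])
hs=cv2.cvtColor(w['frame'],cv2.COLOR_RGB2HSV)
m=((hs[...,0]<22)&(hs[...,1]>120)&(hs[...,2]>100)).astype(np.uint8)*255;m[220:]=0;m[:,:250]=0;m[:,400:]=0
c=max(cv2.findContours(m,0,1)[0],key=cv2.contourArea);e=cv2.fitEllipse(c);print(e,wray(w,*e[0],o,.07))
T=cv2.convertScaleAbs(t['frame'][:,:,::-1].copy(),alpha=1.6)
a=cv2.resize(T[140:300,200:470],(540,320),interpolation=cv2.INTER_CUBIC)
b=cv2.resize(s['frame'][90:240,300:435,::-1],(252,280),interpolation=cv2.INTER_CUBIC)
d=cv2.resize(w['frame'][40:240,190:490,::-1],(390,260))
f=cv2.resize(s['frame'][180:235,310:370,::-1],(300,275),interpolation=cv2.INTER_CUBIC)
c=np.zeros((600,800,3),np.uint8);c[:320,:540]=a;c[:280,545:797]=b;c[330:590,:390]=d;c[320:595,420:720]=f;cv2.imwrite('pics/c9.png',c)
```

```text
24.0167 [ 0.58025534 -0.36655695  0.18986321] [-1.20755477 -0.09209234 -0.93134383] 0.04683219226491462
((319.2957763671875, 131.66139221191406), (31.630704879760742, 31.94266700744629), 78.41539764404297) [ 0.58063026 -0.30233535  0.07      ]
```

View pics/c9.png

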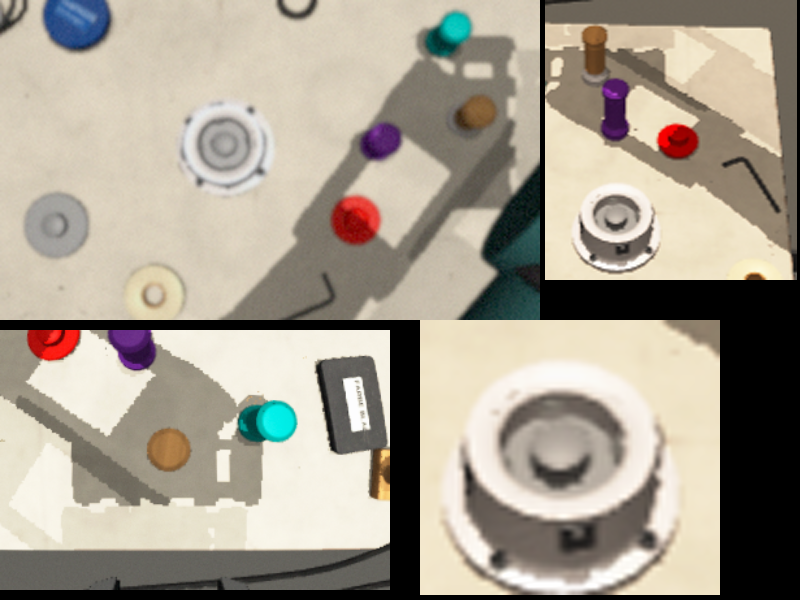

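The pusher stands upright at (0.5806, -0.302), the cap is latched level below the rim and nothing else has moved. Handing in.

```bash
python3 -c "
from bench import robot
print(robot.close_job())"
```

```text
the job is handed in; nothing more can be done
None
```

The cap is fitted and the job is handed in at about 24 s. I set the small grey cap in the housing's mouth, let go, and pressed it home with the wooden pusher.

- **Pressing:** The clips snapped over at about 10–12 N on the cap. It then met a rigid stop, with the boss top roughly 10 mm below the rim. I held about 20 N there for about 0.7 s. The most I read was 19.2 N at the wrist, plus about 2 N for the pusher's weight, so about 21 N on the cap. Force was only reported at the end of each move, so a brief peak in between would not show.
- **Final pictures:** The cap sits centred and level below the rim. The pusher stands upright at (0.581, -0.302), where it started, and the fingers are clear of everything. In the parts of the final pictures I looked at, the other pieces appear where they were.
- **What did not go to plan:** My first two grips on the pusher (tips at 23 and 28 mm) closed at 31 mm because the fingers met the wider knob before the grip. I regripped with the pads on the knob, and it held without slipping. A side force of up to about 3 N appeared just after the clips snapped; I eased it off, and about 2.5 N showed again during the final hold.

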